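# Fit the selector knob and sort the spare buttons

## Robot

A 6-joint arm with a two-finger parallel gripper is mounted at the origin on the work surface. World frame = base frame: x ahead of the robot, y to its left, z up, the work surface at z = 0. Lengths are in mm, angles in rad, forces in N, time in s.
With the tool pointing down it reaches from about 375 to 900 mm from the base axis. Payload 3.1 kg.
Tool frame: the origin (TCP) lies midway between the tips of the shut fingers; the grasp point (between the pads) lies 19 mm behind it (r.grip_point_offset is the distance from the TCP to the grasp point, in mm); z points along the fingers, y is the line along which they close (so a half turn about z gives the same grasp; the last joint's range is limited). The gripper opens to 85 mm and grips with 20 to 120 N. Pads are 22 mm wide; open, the fingers measure 114 mm over their backs; the gripper's body (76 mm by 85 mm) begins 54 mm behind the grasp point. The pads swing forward as they close: fully open they stand 13 mm farther back than shut.
Start: joints at [1.002, 0.527, 1.433, -0, 1.181, -0.178], TCP at [237.46, 578.108, 231.31] pointing down, gripper open.
Joint ranges: [-3.08, 3.08], [-0.75, 2.2], [0.22, 2.44], [-1.43, 4.57], [0, 2.65], [-2.85, 2.85]. Speed limits (rad/s): [2.79, 2.79, 3.14, 3.14, 3.14, 3.14].

## Interface

Orientations are given as a unit quaternion [w, x, y, z].
In Python, from workcell import r gives the robot as it stands.
- The arm moves only by the tool send_rows, never from a script. Its argument "rows" is text: rows parted by semicolons, each of 5 numbers parted by spaces: the gripper command: -1 is shut, 1 is fully open, values between are in proportion, then the shift along the tool's x, y, z in units of 30 mm (1.0 is 30 mm), then the turn about the tool's z in rad. A call has 1 to 20 rows; each row shifts and turns the commanded pose from where the row before left it, along the tool's axes as they then stand; what a row does not reach is not made up. A row lasts 1/10 s, in which the tool goes at most 50 mm and 8.59 degrees, less where a joint would pass 70% of its speed; a pose out of reach is approached as far as the arm can. A call is refused whole if a number of a shift passes 1 or a number of a turn 0.15, either way. A call with a gripper value outside its range is refused whole. The fingers move at their own pace and stop on an object; the grip force is fixed at half the most. Time passes only in rows, so rows that do not move let the fingers close. It gives the time, the measured TCP pose, the force, the opening and the grip force at its end, in the units of the state.
- r.get_state(): the state, without advancing time (a new reading comes with each control period).
- r.capture(name): name is "scene" or "top" or "wrist"; returns (picture, depth): 384x512x3 uint8, red, green, blue; 384x512 float32, mm along the optical axis (not along the pixel's ray), 0 where there is no reading.
- r.camera_info(name): a dict with "vertical_fov" (degrees; the focal length in pixels is half the picture's height over the tangent of half this angle, whatever the lens; pixels are square), "cx", "cy" (the principal point, pixels), "xyz" and "rotation" of the camera in the world; the wrist camera has in their place "hand_eye" (4x4, takes a point from camera to tool coordinates, whose origin is the TCP and whose axes are the flange's). Camera axes: x right, y down, z forward; pixel columns grow to the right and rows downward; lengths in mm; the calibration is good to about 2 mm. A picture is of the moment at which its call begins: read the wrist's pose just before it. camera_info takes no time and is no camera call.
- r.close_job(): hands the job in; it is judged then, once.
The state is a dict: "time_s": time; "qpos": joint angles; "joint_vel": joint speeds; "joint_torque": joint torques, N m; "tool_pos": TCP position; "ee_rot": TCP orientation; "ft_force": force on the tool from outside, world axes, zero at the start; "ft_torque": the same for the moment, N m; "finger_gap": finger opening in mm; "finger_force": force on a finger pad.
Only numpy, scipy, OpenCV 4.12 (cv2) and the standard library are available. Lean on these libraries where they do the work, as an engineer would, in place of code of your own. Each camera call takes 0.05 s, during which the arm holds its last target. There are 200 camera calls.

## Task

Finish the plywood game box: fit the teal square-bored knob onto the square selector shaft, fully home on its boss, and leave it there. Put the two left-over loose buttons away in the trays of their own colour, the red one in the red tray and the yellow one in the yellow tray. Leave the other things on the bench standing where they are.

Things in the scene. Friction and masses are not known exactly. Their poses are not given: they have to be found in the camera images.
- knob_mid (a point): loose teal knob, at its centre, 20 mm above its underside; it starts upright on the table. Square grip 30 x 30 mm, 40 mm tall; round skirt 48 mm across, 7 mm high, at its foot; white line on one side (+x). A 14 x 14 mm square bore, chamfered below, runs right through, its sides parallel to the grip's. x and y are square to the grip's flat sides, z up
- knob_foot (a point): the centre of the knob's underside, in the mouth of its bore; axes as knob_mid
- shaft_foot (a point): foot of the 12 x 12 mm square steel shaft on the game box's top; the shaft rises 30 mm above this point (last 6 mm taper to 6 x 6). The point is on its axis, on top of the black boss (28 mm across, 8 mm above the panel) where a fitted knob rests, in any quarter turn. x, y square to the shaft's flats, z up. The shaft turns stiffly (0.2 N m) and stays where left
- shaft (a joint): how far the selector shaft is turned about its axis, rad, anticlockwise from above, 0 when square to the game box (limits -0.9 and 0.9)
- gamebox: the fixed plywood game box, 200 (its x) x 240 (its y) x 60 mm tall, with burnt finger joints; origin at the centre of its underside. Fixed coloured buttons 11 mm high stand in a row along its far (+x) edge, 70 mm from its middle; the selector shaft stands at x -30, y +55 mm
- red_button_mid (a point): the loose red spare push button, at its centre, 14 mm above its underside: an upright cylinder 30 mm across and 20 mm tall with a plunger 20 mm across and 8 mm tall on top (28 mm in all); it lies loose on the panel of the game box, away from the row of fixed buttons
- yellow_button_mid (a point): the loose yellow spare push button, of the same shape and size, point at its centre, 14 mm above its underside; it stands on the table
- red_tray: open red parts tray, fixed, 100 (its x) x 120 (its y) x 40 mm tall, walls and floor 4 mm; origin at the centre of its underside
- yellow_tray: open yellow parts tray, same size and origin as the red one
- spool: metal reel of solder, 54 mm across, 42 mm tall, standing; origin at the centre of its underside; a bystander
- marker: black and white marker pen, 130 mm long, lying along its own x; origin at the middle of its underside; a bystander
- screwdriver: screwdriver with a yellow handle, 170 mm long, lying along its own x; origin under its middle; a bystander
- adapter: black power adapter, 95 x 50 x 32 mm, lying flat; origin at the centre of its underside; a bystander
- knob: the teal knob's body; origin at the centre of its underside, axes as knob_mid
- red_button: the loose red button's body; origin at the centre of its underside
- yellow_button: the loose yellow button's body; origin at the centre of its underside
Things that resemble listed ones, but are neither listed nor needed, are in the scene too. Leave any orange look-alike of the knob alone.

How it is judged:
By the outcome, as a careful person would: the job done as asked, in the order asked, and still so for the second after the job is handed in, with the robot touching nothing.
It also fails if it takes over 72 s, if anything falls off the work surface, if the arm or the gripper's body presses on something with over 40 N, if the wrist force passes 120 N, or if a joint passes its speed limit or range.

## Working session

There is one attempt and no reset: what is moved stays moved. The work goes in short steps, Python scripts to look and compute and a tool call to move; the robot and the scene stay as the last step left them, time stands still between calls to the robot, and variables do not carry over. Pictures are saved under pics/ and viewed, at most 10 in all, crops included, and the job is handed in when it is done.

Besides the shell and the picture viewer there is one more tool, called in YAML: its name, and indented under it one key for each argument. send_rows: Moves the arm, as the interface text tells. Its arguments: {"type":"object","properties":{"rows":{"type":"string"}},"required":["rows"]}

```bash
mkdir -p pics; cat > h.py <<'E'
import numpy as np, cv2
from scipy.spatial.transform import Rotation as R
from workcell import r
def cam(name):
    i=r.camera_info(name); f=192/np.tan(np.radians(i["vertical_fov"])/2)
    if name=="wrist":
        s=r.get_state(); q=s["ee_rot"]; T=np.eye(4); T[:3,:3]=R.from_quat([q[1],q[2],q[3],q[0]]).as_matrix(); T[:3,3]=s["tool_pos"]
        M=T@np.array(i["hand_eye"]); return f,i["cx"],i["cy"],M[:3,3],M[:3,:3]
    Rm=np.array(i["rotation"]); return f,i["cx"],i["cy"],np.array(i["xyz"]),Rm
def ray(c,uv,z):
    f,cx,cy,o,Rm=c; uv=np.atleast_2d(uv).astype(float)
    d=np.c_[(uv[:,0]-cx)/f,(uv[:,1]-cy)/f,np.ones(len(uv))]@Rm.T
    return o+d*((z-o[2])/d[:,2])[:,None]
def cloud(c,dep):
    f,cx,cy,o,Rm=c; v,u=np.mgrid[:384,:512]
    p=np.stack([(u-cx)/f*dep,(v-cy)/f*dep,dep],-1); return p@Rm.T+o
def snap(name,tag):
    c=cam(name); p,d=r.capture(name); cv2.imwrite(f"pics/{tag}.png",p[:,:,::-1]); np.savez(f"pics/{tag}.npz",p=p,d=d,f=c[0],cx=c[1],cy=c[2],o=c[3],R=c[4]); return c,p,d
def load(tag):
    z=np.load(f"pics/{tag}.npz"); return (float(z["f"]),float(z["cx"]),float(z["cy"]),z["o"],z["R"]),z["p"],z["d"]
E
python3 - <<'E'
from h import *
for n in("top","scene"):
    c,p,d=snap(n,n+"0"); print(n,c[:4],c[4].round(3).tolist())
print(r.get_state(), r.camera_info("wrist"), r.grip_point_offset)
a=cv2.imread("pics/top0.png");b=cv2.imread("pics/scene0.png")
cv2.imwrite("pics/t.png",cv2.resize(a,(800,600)));cv2.imwrite("pics/s.png",cv2.resize(b,(800,600)))
E
```

```text
top (np.float64(448.05920088646235), 256.73030497136847, 187.1572420086571, array([ 454.95760884,  -73.0136041 , 1267.66737708])) [0.032, -0.704, 0.709, -0.026]
scene (np.float64(477.0300409533902), 256.08429413893015, 188.8631335560304, array([1165.28694803,  140.65650917, 1174.19311489])) [-0.147, 0.542, 0.798, -0.217]
{'time_s': 0.1, 'qpos': array([ 1.00247012e+00,  5.28330125e-01,  1.43376861e+00,  3.33915634e-06,
        1.18139753e+00, -1.78495609e-01]), 'joint_vel': array([ 0.0024017 , -0.00210245, -0.00184109,  0.00045664, -0.0007351 ,
        0.00232903]), 'joint_torque': array([ 1.72939876e-04, -4.43307388e+01, -1.78586286e+01, -2.13164321e-04,
        3.92084738e-03,  8.10033043e-06]), 'tool_pos': array([237.14087645, 577.57559242, 230.45970764]), 'ee_rot': array([-3.48648561e-04,  1.93683976e-01,  9.81063510e-01, -8.85648342e-04]), 'ft_force': array([-0.13262918, -0.11411734, -0.07315201]), 'ft_torque': array([ 0.01589861, -0.02718425,  0.03536724]), 'finger_force': 0.0, 'finger_gap': 85.5395857328061} {'vertical_fov': 67.03283727684624, 'cx': 256.00978151739594, 'cy': 189.45426730492144, 'hand_eye': array([[-3.94263032e-04, -9.45942638e-01, -3.24333734e-01,
         8.39257595e+01],
       [ 9.99999921e-01, -3.86535810e-04, -8.82495254e-05,
         1.48909045e+00],
       [-4.18876135e-05, -3.24333743e-01,  9.45942716e-01,
        -1.41849269e+02],
       [ 0.00000000e+00,  0.00000000e+00,  0.00000000e+00,
         1.00000000e+00]])} 18.700000000000003
```

View pics/t.png

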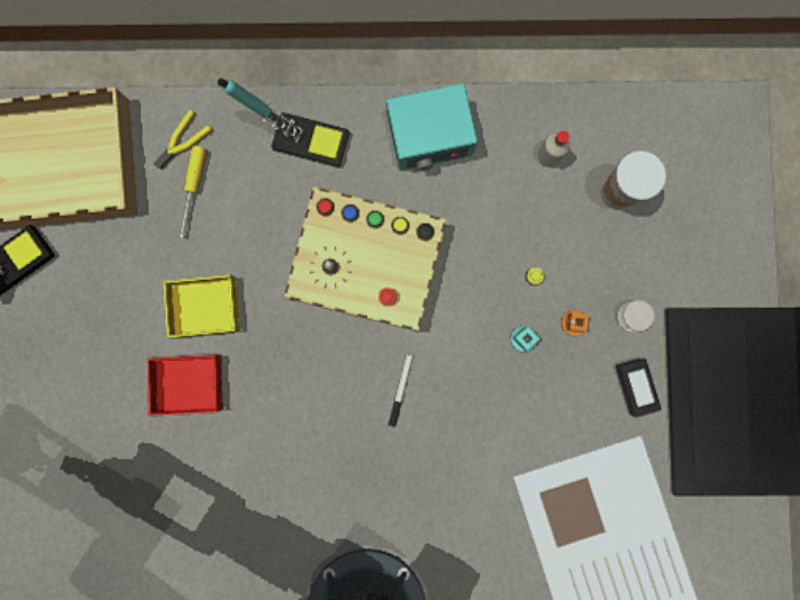

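View pics/s.png

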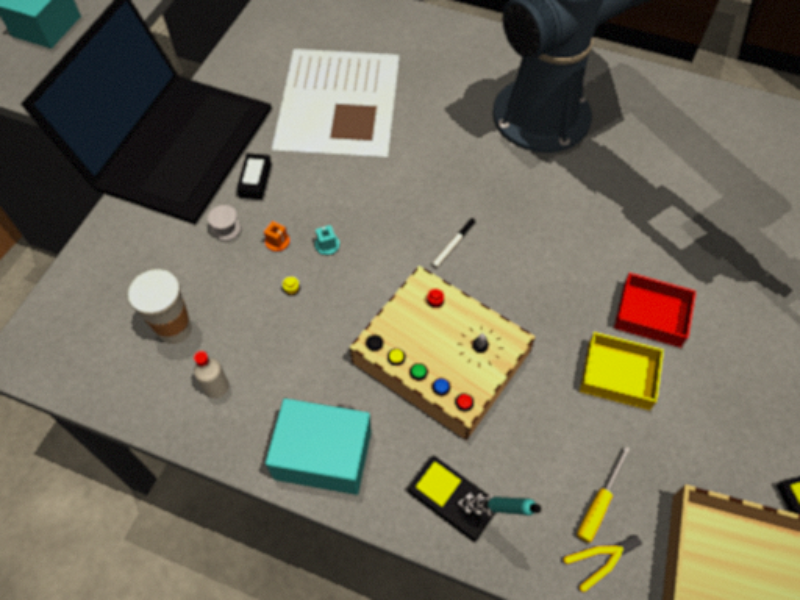

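The top view (800x600) shows these candidates:
- **Knob:** the teal square with skirt at (525,338). The orange look-alike at (576,322) and the teal box at (432,125) are not it.
- **Red button:** loose at (388,296). The one at (325,206) is fixed, and the red cap at (562,137) belongs to a bottle.
- **Yellow button:** loose at (535,275). The one at (400,225) is fixed.
- **Shaft:** at (330,266).
- **Trays:** yellow at (201,306), red at (185,385).

Next I'll measure these and make a close crop of the knob.

```bash
sed -i 's/Rm=np.array(i\["rotation"\])/q=i["rotation"]; Rm=R.from_quat([q[1],q[2],q[3],q[0]]).as_matrix()/' h.py
cat >> h.py <<'E'
def blobs(p,lo,hi,amin=20):
    m=cv2.inRange(cv2.cvtColor(p,cv2.COLOR_RGB2HSV),lo,hi)
    n,l,s,ce=cv2.connectedComponentsWithStats(m); return [(ce[k].round(1),s[k],l==k) for k in range(1,n) if s[k][4]>=amin]
E
python3 - <<'E'
from h import *
for n in("top","scene"):
    c0,p,d=load(n+"0"); c=cam(n); P=cloud(c,d); print(n,c[3].round(0),c[4].round(2).tolist())
    for nm,lo,hi in(("teal",(80,90,60),(97,255,255)),("red",(0,150,60),(6,255,255)),("yel",(25,150,80),(33,255,255))):
        for ce,s,m in blobs(p,lo,hi):
            Q=P[m&(d>0)]; z=np.median(Q[:,2]) if len(Q) else 0; zt=np.percentile(Q[:,2],95)
            print(nm,ce,s[2:].tolist(),"med",np.median(Q,0).round(0),"ztop",zt.round(0))
cv2.imwrite("pics/crop.png",np.hstack([cv2.resize(cv2.imread(f"pics/{n}0.png")[y:y+60,x:x+80],(400,300),interpolation=cv2.INTER_CUBIC) for n,x,y in(("top",310,165),("scene",160,125))]))
E
```

```text
top [ 455.  -73. 1268.] [[-0.01, -1.0, 0.08], [-1.0, 0.01, 0.01], [-0.01, -0.08, -1.0]]
teal [157.9  62.8] [30, 22, 233] med [860. 182. 173.] ztop 208.0
teal [275.8  77.6] [57, 48, 2032] med [ 848. -118.   83.] ztop 87.0
teal [334.8 216.1] [18, 16, 186] med [ 474. -277.   34.] ztop 40.0
red [359.8  87.4] [8, 8, 49] med [ 808. -336.  118.] ztop 122.0
red [207.6 131.6] [9, 9, 62] med [705.  68.  69.] ztop 72.0
red [247.7 189.4] [11, 10, 92] med [546. -40.  81.] ztop 89.0
red [117.9 245.9] [47, 39, 1512] med [396. 328.   3.] ztop 39.0
red [140.6 247.1] [2, 22, 30] med [391. 263.   7.] ztop 16.0
yel [117.5  86.4] [28, 27, 165] med [849. 337.  12.] ztop 17.0
yel [207.9  90.4] [22, 21, 319] med [833.  73.  24.] ztop 28.0
yel [123.  107.4] [11, 29, 166] med [788. 315.  24.] ztop 27.0
yel [255.7 143.3] [9, 8, 57] med [672. -62.  70.] ztop 73.0
yel [ 14.2 159.8] [25, 25, 339] med [639. 618.  25.] ztop 28.0
yel [342.  176.4] [11, 10, 87] med [ 585. -301.   20.] ztop 29.0
yel [130.5 196.1] [46, 40, 1274] med [536. 294.   3.] ztop 39.0
scene [1165.  141. 1174.] [[-0.37, 0.8, -0.47], [0.93, 0.32,
[... 290 characters left out ...]
op 211.0
red [419.1 198. ] [52, 47, 1685] med [388. 323.   7.] ztop 41.0
red [278.4 190.1] [10, 11, 89] med [552. -40.  82.] ztop 91.0
red [128.3 228.9] [9, 9, 68] med [ 810. -337.  119.] ztop 123.0
red [296.7 256.4] [10, 10, 72] med [706.  66.  71.] ztop 75.0
yel [185.5 181.6] [10, 10, 84] med [ 589. -303.   22.] ztop 31.0
yel [396.5 235.8] [52, 45, 1334] med [528. 290.   6.] ztop 41.0
yel [253.3 227.2] [10, 9, 75] med [672. -63.  70.] ztop 74.0
yel [280.1 309.3] [29, 30, 491] med [833.  71.  26.] ztop 30.0
yel [509.2 313.5] [6, 14, 53] med [637. 590.  25.] ztop 30.0
yel [381.5 329.8] [20, 33, 263] med [791. 313.  24.] ztop 28.0
yel [381.9 359.6] [37, 30, 333] med [851. 334.  14.] ztop 17.0
```

View pics/crop.png

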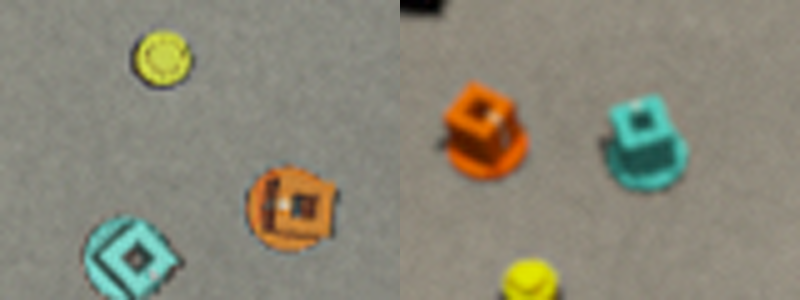

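The crop shows the teal knob (left panel at ~(135,258)) with its grip turned about 45°, and the orange look-alike up and to its right. That confirms the choice, so I'm moving to look from close by.

send_rows:
  rows: "0.4 0 0 0 0.13;0.4 0 0 0 0.13;0.4 0 0 0 0.13;0.4 -0.5 -0.08 0 0;0.4 -0.92 -0.17 0 0;0.4 -0.92 -0.17 0 0;0.4 -0.92 -0.17 0 0;0.4 -0.92 -0.17 0 0;0.4 -0.92 -0.17 0 0;0.4 -0.92 -0.17 0 0;0.4 -0.92 -0.17 0 0;0.4 -0.92 -0.17 0 0;0.4 -0.92 -0.17 0 0;0.4 -0.92 -0.17 0 0;0.4 -0.92 -0.17 0 0;0.4 -0.95 -0.5 0 0;0.4 -0.97 -0.84 0 0;0.4 -0.97 -0.84 0 0;0.4 -0.97 -0.84 0 0;0.4 -0.97 -0.84 0 0"

```text
time_s: 2.1
tool_pos: [443.9, 125.9, 231.2]
ee_rot: [-0.0, 0.379, 0.926, -0.0]
ft_force: [0.3, 0.5, 0.2]
finger_gap: 59.8
finger_force: 0.0
```

send_rows:
  rows: "0.4 -0.97 -0.84 0.2 0;0.4 -0.97 -0.84 0.2 0;0.4 -0.97 -0.84 0.2 0;0.4 -0.97 -0.84 0.2 0;0.4 -0.97 -0.84 0.2 0;0.4 -0.97 -0.84 0.2 0;0.4 -0.97 -0.84 0.2 0;0.4 -0.97 -0.84 0.2 0;0.4 -0.97 -0.84 0.2 0;0.4 -0.6 -0.6 0.2 0;0.4 -0.3 -0.3 0 0;0.4 0 0 0 0;0.4 0 0 0 0"

```text
time_s: 3.4
tool_pos: [470.7, -254.4, 171.4]
ee_rot: [-0.001, 0.38, 0.925, 0.0]
ft_force: [0.6, -0.3, 0.4]
finger_gap: 59.8
finger_force: 0.0
```

```bash
python3 - <<'E'
from h import *
s=r.get_state(); print(s["time_s"],s["tool_pos"],s["qpos"].round(3),s["finger_gap"])
c,p,d=snap("wrist","w0"); cv2.imwrite("pics/w0b.png",cv2.resize(p[:,:,::-1],(800,600)))
for ce,sz,m in blobs(p,(80,90,60),(97,255,255),100):
    P=cloud(c,d); Q=P[m&(d>0)]; print(ce,sz[2:],np.median(Q,0),np.percentile(Q[:,2],[5,95]))
    t=m&(P[:,:,2]>34); T=P[t]; print("top centroid",T.mean(0)); 
    box=cv2.minAreaRect(T[:,:2].astype(np.float32)); print(box)
E
```

```text
3.4 [ 470.71954995 -254.35099973  171.3581178 ] [-0.705  0.49   1.718  0.     0.935 -1.497] 59.80356112507372
[237.7 192.4] [  42   46 1493] [ 470.26175812 -278.17392944   29.68691136] [ 5.02704032 40.0579422 ]
top centroid [ 471.77943194 -281.02584782   42.6166283 ]
((442.2947998046875, -249.20852661132812), (29.930545806884766, 122.23777770996094), 42.83470153808594)
[487.8 332. ] [ 44  50 406] [ 809.02283385 -189.11819311   34.02840032] [ 5.87312689 63.96812059]
top centroid [ 807.11321921 -189.48841733   51.21160653]
((611.9781494140625, -189.507080078125), (10.088461875915527, 400.72991943359375), 89.9322509765625)
```

View pics/w0b.png

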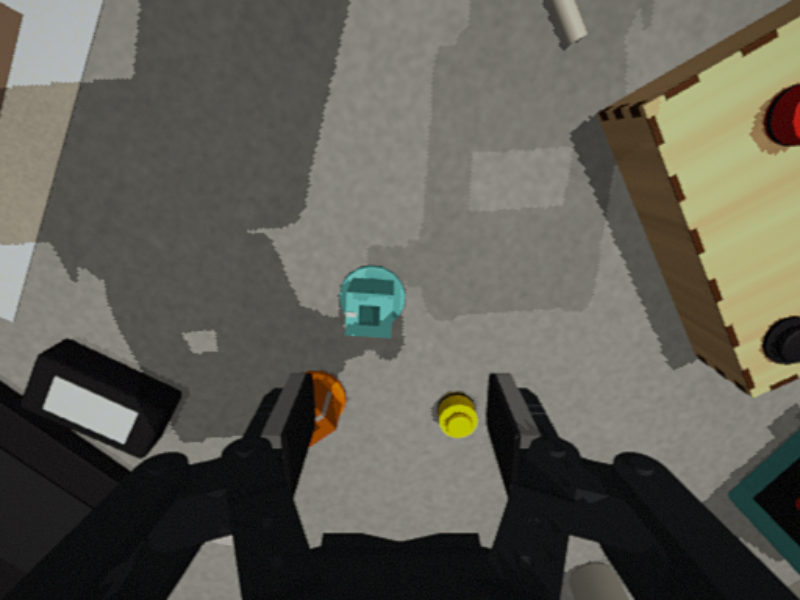

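The wrist picture shows the teal knob at (372,303) almost square to the tool, with the orange look-alike at (325,408) and the yellow button at (458,416). I'll refine the knob's centre and yaw from the top-face outline.

```bash
cat >> h.py <<'E'
def face(c,p,d,lo,hi,ctr,z0,ztop,rad=45):
    P=cloud(c,cv2.medianBlur(d,3)); m=cv2.inRange(cv2.cvtColor(p,cv2.COLOR_RGB2HSV),lo,hi)>0
    m&=(np.hypot(P[:,:,0]-ctr[0],P[:,:,1]-ctr[1])<rad)&(P[:,:,2]>z0)
    m=cv2.morphologyEx(m.astype(np.uint8),cv2.MORPH_CLOSE,np.ones((5,5)))
    cs,_=cv2.findContours(m,0,2); k=max(cs,key=cv2.contourArea)
    xy=ray(c,k[:,0,:],ztop)[:,:2].astype(np.float32); return xy,cv2.minAreaRect(xy),m
E
python3 - <<'E'
from h import *
c,p,d=load("w0")
hsv=cv2.cvtColor(p,cv2.COLOR_RGB2HSV); print(hsv[180:216:2,238].tolist())
P=cloud(c,d); print("table z",np.median(P[230:250,250:290].reshape(-1,3)[:,2]))
print(P[180:216:2,238,2].round(1))
xy,b,m=face(c,p,d,(80,60,40),(100,255,255),(472,-279),36,40); print(b)
# whole-outline: skirt circle on z=~5
for ce,sz,mm in blobs(p,(25,150,80),(33,255,255)):
  print("yel",ce,sz[2:],ray(c,ce,22)[0]) if sz[4]>100 else 0
o=cv2.resize(p[165:235,205:275,::-1],(490,490),interpolation=cv2.INTER_CUBIC); cv2.imwrite("pics/k.png",o)
for n in("top","scene"):
  _,p2,d2=load(n+"0"); c2=cam(n); print(n,face(c2,p2,d2,(80,60,40),(100,255,255),(472,-279),34,40)[1])
E
```

```text
[[87, 134, 84], [87, 130, 88], [87, 127, 88], [87, 135, 72], [88, 121, 154], [87, 116, 172], [87, 114, 181], [88, 109, 184], [87, 133, 75], [87, 131, 78], [86, 131, 78], [88, 126, 77], [88, 128, 78], [87, 124, 76], [87, 129, 91], [87, 124, 119], [87, 123, 120], [88, 125, 118]]
table z -0.659426966349514
[14.8 21.5 27.8 35.  39.  39.5 38.7 38.5  3.3  9.7 16.3 23.8 28.1 33.7
 39.4 40.1 39.1 39.8]
((472.85772705078125, -282.3157958984375), (29.334890365600586, 31.27357292175293), 43.16934585571289)
yel [292.6 266.4] [ 25  27 525] [ 579.940081   -300.42077509   22.        ]
top ((472.8127746582031, -281.6183776855469), (28.711196899414062, 29.133943557739258), 44.138702392578125)
scene ((474.7379150390625, -283.1558532714844), (35.04972839355469, 30.2628231048584), 42.10685348510742)
```

View pics/k.png

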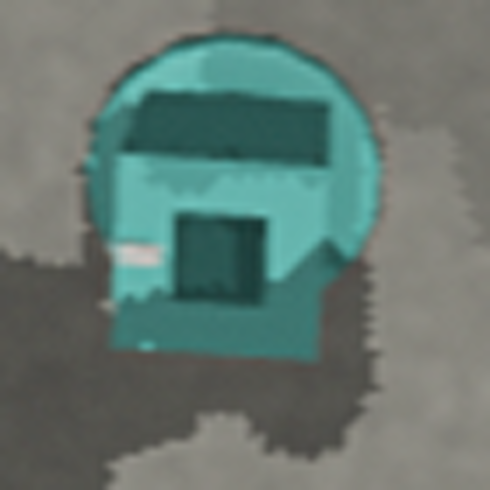

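The crop shows the knob's top face with its white mark at the left (135,255) and the bore at (220,258). The wrist, top and scene views agree on about (472.9,-282) with yaw 43.2° mod 90°. Grasping now.

send_rows:
  rows: "0.4 0 0 0 0.035;0.4 -0.36 -0.29 0.3 0;0.4 -0.36 -0.29 0.7 0;0.4 0 0 0.9 0;0.4 0 0 0.9 0;0.4 0 0 0.9 0;0.4 0 0 0.8 0;0.4 0 0 0.5 0;0.4 0 0 0.28 0;0.4 0 0 0 0;-1 0 0 0 0;-1 0 0 0 0;-1 0 0 0 0;-1 0 0 0 0;-1 0 0 0 0"

```text
time_s: 4.95
tool_pos: [474.3, -283.6, 14.1]
ee_rot: [0.001, 0.396, 0.918, -0.0]
ft_force: [0.2, 0.4, 5.8]
finger_gap: 29.0
finger_force: 59.7
```

send_rows:
  rows: "-1 0 0 -0.5 0;-1 0 0 -1 0;-1 0 0 -1 0;-1 0 0.5 -1 0;-1 0.25 0.9 -0.9 0;-1 0.25 0.9 -0.9 0;-1 0.25 0.9 -0.9 0;-1 0.25 0.9 0 0;-1 0.25 0.9 0 0;-1 0.25 0.9 0 0;-1 0.25 0.9 0 0;-1 0.25 0.9 0 0;-1 0.25 0.9 0 0;-1 0.25 0.9 0 0;-1 0.25 0.9 0 0;-1 0.25 0.5 0 0;-1 0 0 0 0;-1 0 0 0 0"

```text
time_s: 6.75
tool_pos: [648.9, 6.6, 198.6]
ee_rot: [-0.001, 0.396, 0.918, -0.001]
ft_force: [0.4, 0.3, -0.3]
finger_gap: 28.9
finger_force: 59.4
```

```bash
python3 - <<'E'
from h import *
s=r.get_state(); print(s["time_s"],s["tool_pos"],s["ee_rot"],s["qpos"].round(3),s["finger_gap"])
c,p,d=snap("wrist","w1")
# rough shaft pixel
f,cx,cy,o,Rm=c; q=(np.array([603,57,98])-o)@Rm; u,v=int(f*q[0]/q[2]+cx),int(f*q[1]/q[2]+cy); print(u,v)
P=cloud(c,d)
a=cv2.resize(p[:,:,::-1],(400,300)); b=cv2.resize(p[max(0,v-38):v+37,max(0,u-50):u+50,::-1],(800,600),interpolation=cv2.INTER_CUBIC); b[:150,:200]=cv2.resize(a,(200,150)); cv2.imwrite("pics/w1b.png",b)
m=(np.hypot(P[:,:,0]-603,P[:,:,1]-57)<30)&(d>0)
for lo,hi in((55,63),(64,72),(72,88),(90,105)):
  k=m&(P[:,:,2]>lo)&(P[:,:,2]<hi); print(lo,hi,k.sum(),P[k].mean(0).round(1) if k.any() else 0)
E
```

```text
6.75 [648.93713894   6.60994074 198.58458736] [-5.80552544e-04  3.95885922e-01  9.18299330e-01 -5.82762254e-04] [-1.610e-01  5.960e-01  1.400e+00 -1.000e-03  1.147e+00 -9.180e-01] 28.87231938055541
256 111
55 63 2559 [603.4  57.   59.3]
64 72 547 [599.1  60.2  67.3]
72 88 4 [594.3  62.8  74.4]
90 105 216 [599.3  59.9  94.9]
```

View pics/w1b.png

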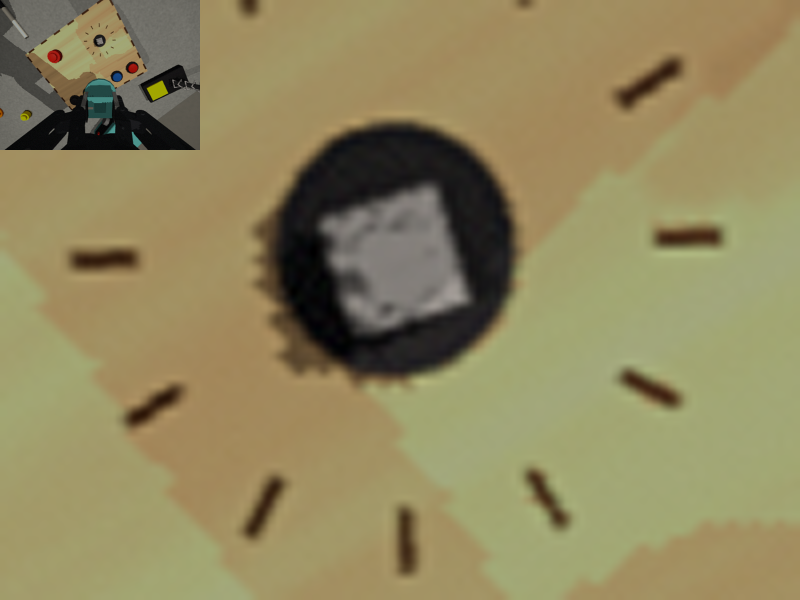

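The close view from almost straight above shows the boss at about (397,250) and the square shaft at about (397,258), turned some 16° in the image. The knob is visible in the grip in the inset. Now I'll compute the shaft's centre and yaw, and the knob's offset in the grip.

```bash
python3 - <<'E'
from h import *
c,p,d=load("w1")
g=cv2.cvtColor(p,cv2.COLOR_RGB2HSV); u0,v0=206,73
k=np.array([[320,217],[437,182],[470,298],[360,335]])/8.-.5+[u0,v0]
w=ray(c,k,92)[:,:2]; print("hand corners",w.mean(0),cv2.minAreaRect(w.astype(np.float32)))
m=((g[:,:,1]<45)&(g[:,:,2]>75)).astype(np.uint8); m[:, :]*=1
z=np.zeros_like(m); z[v0+20:v0+45,u0+37:u0+62]=m[v0+20:v0+45,u0+37:u0+62]
cs,_=cv2.findContours(z,0,2); q=max(cs,key=cv2.contourArea)[:,0]
print("mask",cv2.minAreaRect(ray(c,q,92)[:,:2].astype(np.float32)))
# boss: dark circle at z=68
b=(g[:,:,2]<60).astype(np.uint8); z=np.zeros_like(b); z[v0+10:v0+52,u0+30:u0+70]=b[v0+10:v0+52,u0+30:u0+70]
cs,_=cv2.findContours(z,0,2); q=cv2.convexHull(max(cs,key=cv2.contourArea))[:,0]
print("boss",cv2.fitEllipse(ray(c,q,68)[:,:2].astype(np.float32)))
# held knob top face
T=r.get_state()["tool_pos"]; q=r.get_state()["ee_rot"]; Rt=R.from_quat([q[1],q[2],q[3],q[0]]).as_matrix()
P=cloud(c,cv2.medianBlur(d,3)); hsv=cv2.inRange(g,(80,50,40),(100,255,255))>0
m=hsv&(np.hypot(P[:,:,0]-T[0],P[:,:,1]-T[1])<40)&(P[:,:,2]>150)
H=P[m]; print("z pct",np.percentile(H[:,2],[2,10,50,90,98]))
ztop=T[2]+25.9
mt=m&(P[:,:,2]>ztop-3.5); cs,_=cv2.findContours(cv2.morphologyEx(mt.astype(np.uint8),cv2.MORPH_CLOSE,np.ones((5,5))),0,2)
q=max(cs,key=cv2.contourArea)[:,0]; xy=ray(c,q,ztop)-T; t=(xy@Rt); print("tool frame top face",t.min(0),t.max(0),cv2.minAreaRect(t[:,:2].astype(np.float32)))
v,u=np.where(m); cv2.imwrite("pics/kn.png",cv2.resize(p[v.min()-15:v.max()+15,u.min()-25:u.max()+25,::-1],None,fx=5,fy=5,interpolation=cv2.INTER_CUBIC)); print(u.min(),v.min(),u.max(),v.max())
E
```

```text
hand corners [598.99291365  59.96519802] ((598.8966674804688, 60.032737731933594), (12.43101692199707, 12.399105072021484), 61.391448974609375)
mask ((599.1375122070312, 59.65373229980469), (12.374761581420898, 12.346070289611816), 61.247989654541016)
boss ((598.9529418945312, 59.309932708740234), (26.24693489074707, 26.97530174255371), 5.919556617736816)
z pct [189.12855824 190.68932493 219.50647599 223.97513272 224.87716406]
tool frame top face [-12.78550633 -13.55022851 -25.92759921] [ 18.64727854  16.67930766 -25.8737977 ] ((2.9249372482299805, 1.5744314193725586), (30.228572845458984, 31.42176628112793), 89.94613647460938)
217 201 352 377
```

View pics/kn.png

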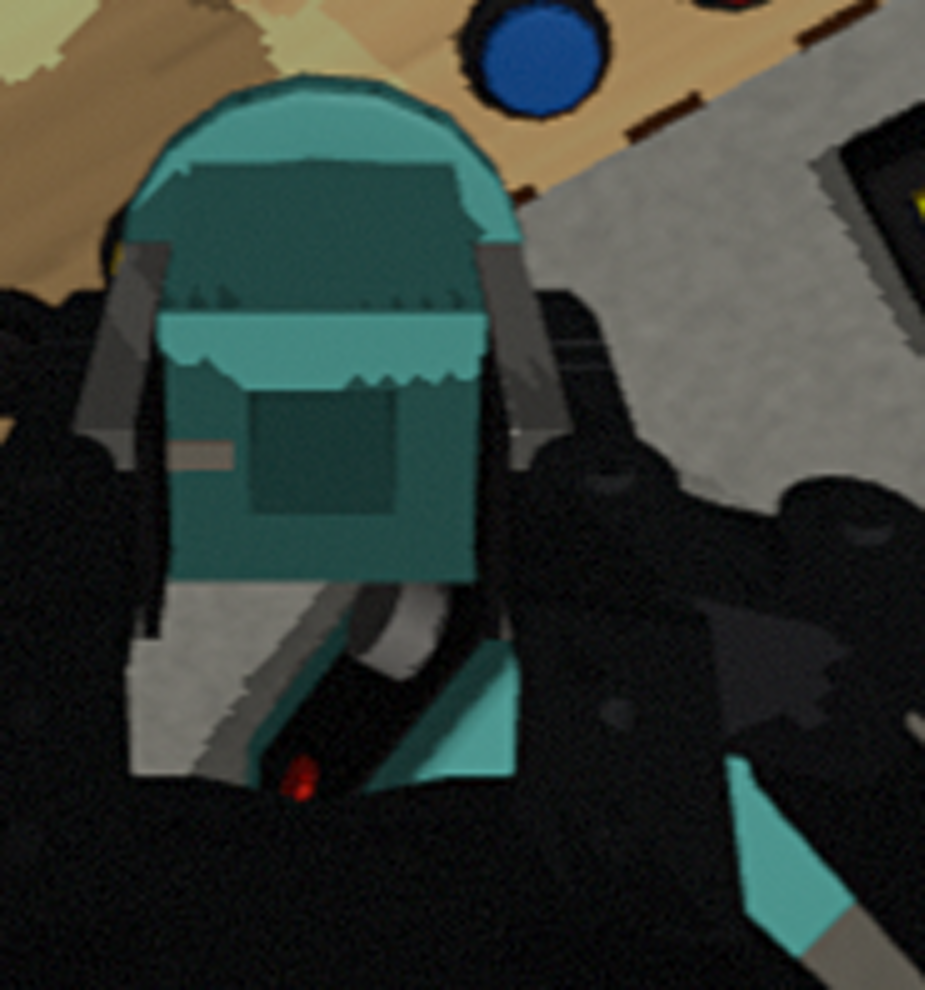

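The held knob sits squarely in the pads. By the same camera it is at tool offset x ≈ +2.4 and y ≈ +1.5, and the y part is hand-eye bias since the pads centre it. The shaft is at (599.05,59.8) raw with yaw 61.3°, so I'm moving above it.

send_rows:
  rows: "-1 0 0 0 -0.105;-1 0 0 0 -0.105;-1 0 0 0 -0.104;-1 0.5 0.15 0 0;-1 0.7 0.25 0.4 0;-1 0.7 0.21 0.6 0;-1 0.35 0.1 0.7 0;-1 0 0 0.4 0;-1 0 0 0.19 0;-1 0 0 0 0;-1 0 0 0 0"

```text
time_s: 7.9
tool_pos: [602.0, 57.2, 130.9]
ee_rot: [0.001, 0.248, 0.969, 0.0]
ft_force: [-0.7, 0.7, -0.5]
finger_gap: 28.9
finger_force: 59.2
```

```bash
cat >> h.py <<'E'
def delta(x,y,z):
    s=r.get_state(); q=s["ee_rot"]; Rt=R.from_quat([q[1],q[2],q[3],q[0]]).as_matrix()
    print("t",s["time_s"],"pos",s["tool_pos"].round(2),"yaw",np.degrees(np.arctan2(Rt[1,1],Rt[0,1])).round(2),"shift30",((np.array([x,y,z])-s["tool_pos"])@Rt/30).round(3),"gap",s["finger_gap"],"F",s["ft_force"].round(1))
E
python3 - <<'E'
from h import *
delta(600.05,57.6,116)
c,p,d=snap("wrist","w2"); cv2.imwrite("pics/w2b.png",cv2.resize(p[150:330,136:376,::-1],(800,600),interpolation=cv2.INTER_CUBIC))
E
```

```text
t 7.9 pos [601.96  57.21 130.86] yaw 61.23 shift30 [ 0.063 -0.02   0.495] gap 28.890804324726655 F [-0.7  0.7 -0.5]
```

View pics/w2b.png

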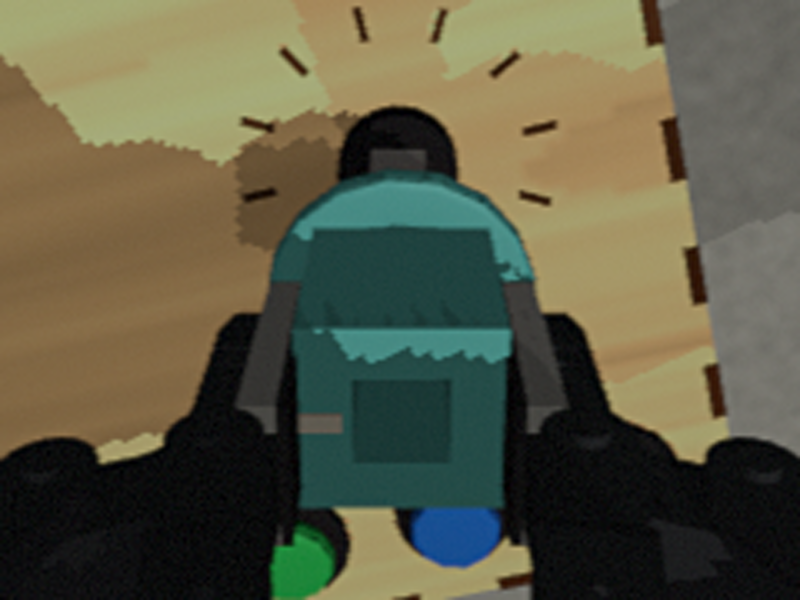

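The view shows the shaft (397,160) square to the knob, with the skirt centre at 403, so the shaft lies about 1 mm to the left. I'll correct this and descend in steps, watching the force.

send_rows:
  rows: "-1 0.063 -0.03 0.2 0;-1 0 0 0.2 0;-1 0 0 0.15 0;-1 0 0 0.1 0;-1 0 0 0.1 0;-1 0 0 0.07 0;-1 0 0 0 0"

```text
time_s: 8.65
tool_pos: [598.5, 58.1, 105.3]
ee_rot: [-0.0, 0.248, 0.969, -0.0]
ft_force: [0.6, 0.7, -0.4]
finger_gap: 28.7
finger_force: 59.2
```

send_rows:
  rows: "-1 0 0 0.1 0;-1 0 0 0.1 0;-1 0 0 0.1 0;-1 0 0 0 0"

```text
time_s: 9.05
tool_pos: [598.3, 58.1, 96.1]
ee_rot: [-0.001, 0.248, 0.969, -0.0]
ft_force: [0.1, -0.5, -0.9]
finger_gap: 29.0
finger_force: 59.2
```

send_rows:
  rows: "-1 0 0 0.1 0;-1 0 0 0.1 0;-1 0 0 0.1 0;-1 0 0 0.1 0;-1 0 0 0.03 0;-1 0 0 0 0"

```text
time_s: 9.65
tool_pos: [598.6, 58.0, 83.4]
ee_rot: [-0.0, 0.248, 0.969, -0.0]
ft_force: [0.6, -0.8, -0.6]
finger_gap: 28.9
finger_force: 59.2
```

send_rows:
  rows: "-1 0 0 0.05 0;-1 0 0 0.03 0;-1 0 0 0.03 0;-1 0 0 0 0"

```text
time_s: 10.05
tool_pos: [599.0, 58.0, 82.1]
ee_rot: [0.0, 0.248, 0.969, 0.0]
ft_force: [-2.9, 0.3, 8.3]
finger_gap: 28.8
finger_force: 60.5
```

It touched the boss at TCP z 82.1, as predicted, with 8 N. Releasing and backing off, then checking.

send_rows:
  rows: "0.4 0 0 0 0;0.4 0 0 0 0;0.4 0 0 0 0;0.4 0 0 0 0;0.4 0 0 -0.3 0;0.4 0 0 -0.8 0;0.4 0 0 -1 0;0.4 0 0 -1 0;0.4 0 0 -0.7 0;0.4 0 0 0 0;0.4 0 0 0 0"

```text
time_s: 11.15
tool_pos: [598.6, 58.1, 194.9]
ee_rot: [0.0, 0.248, 0.969, 0.0]
ft_force: [0.2, -0.7, -0.1]
finger_gap: 59.6
finger_force: 0.0
```

```bash
python3 - <<'E'
from h import *
delta(549,-40,200)
c,p,d=snap("wrist","w3"); P=cloud(c,cv2.medianBlur(d,3)); g=cv2.cvtColor(p,cv2.COLOR_RGB2HSV)
m=cv2.inRange(g,(80,50,40),(100,255,255))>0; m&=np.hypot(P[:,:,0]-598,P[:,:,1]-59)<40
Q=P[m]; print("knob z",np.percentile(Q[:,2],[2,50,90,98]))
print("panel z", np.median(P[...,2][(np.hypot(P[:,:,0]-598,P[:,:,1]-59)<60)&(np.hypot(P[:,:,0]-598,P[:,:,1]-59)>35)]))
print(face(c,p,d,(80,50,40),(100,255,255),(598,59),103,108,40)[1])
# skirt points
k=m&(P[:,:,2]<85); print("skirt z",np.percentile(P[k][:,2],[5,50,95]) if k.any() else 0)
for tag in("w3","w1"):
  c,p,d=load(tag)
  for ce,sz,mm in blobs(p,(0,150,60),(6,255,255),100): print(tag,"red",ce,sz[2:],ray(c,ce,80)[0].round(1))
c=cam("top"); print("top red",ray(c,[247.7,189.4],80)); c=cam("scene"); print("scene red",ray(c,[278.4,190.1],78)); 
E
```

```text
t 11.15 pos [598.65  58.08 194.87] yaw 61.31 shift30 [-0.118 -3.662 -0.172] gap 59.64409034076192 F [ 0.2 -0.7 -0.1]
knob z [ 72.94328139 103.48255062 107.46118512 107.71386045]
panel z 252.19161809695044
((598.4088745117188, 60.28530502319336), (29.539554595947266, 30.32343292236328), 61.28043746948242)
skirt z [72.81883353 74.2631662  81.81929967]
w3 red [135.9 184.2] [ 31  32 736] [544.7 -38.1  80. ]
w3 red [306.3 259.6] [ 12  20 189] [694.   66.1  80. ]
w1 red [139.1 143.7] [ 37  33 917] [546.4 -36.8  80. ]
w1 red [339.9 174.2] [ 25  24 449] [699.5  68.5  80. ]
top red [[546.07636686 -39.36888474  80.        ]]
scene red [[549.17171425 -40.4214735   78.        ]]
```

The knob top reads 107.7 mm, which puts its underside at 67.7 mm, so it is home on the boss and its yaw matches the shaft at 61.3°. Next, the red button at about (545.5,-39).

send_rows:
  rows: "0.4 0 -0.5 0 0;0.4 0 -0.9 0 0;0.4 0 -0.9 0 0;0.4 0 -0.9 0 0;0.4 0 -0.49 0.3 0;0.4 0 0 0.8 0;0.4 0 0 0.9 0;0.4 0 0 0.9 0;0.4 0 0 0.8 0;0.4 0 0 0.4 0;0.4 0 0 0.28 0;0.4 0 0 0 0;-1 0 0 0 0;-1 0 0 0 0;-1 0 0 0 0;-1 0 0 0 0;-1 0 0 0 0"

```text
time_s: 12.9
tool_pos: [546.5, -39.2, 64.3]
ee_rot: [0.001, 0.248, 0.969, -0.0]
ft_force: [-0.3, 0.9, 6.5]
finger_gap: 27.8
finger_force: 59.2
```

```bash
python3 - <<'E'
from h import *
for n in("top","scene"):
  _,p,d=load(n+"0"); c=cam(n)
  for nm,lo,hi,ct in(("red",(0,120,40),(8,255,255),(393,322)),("yel",(24,120,60),(34,255,255),(532,292))):
    P=cloud(c,d); m=(cv2.inRange(cv2.cvtColor(p,cv2.COLOR_RGB2HSV),lo,hi)>0)&(np.hypot(P[:,:,0]-ct[0],P[:,:,1]-ct[1])<110)&(P[:,:,2]<55)
    Q=P[m][:,:2].astype(np.float32); print(n,nm,cv2.minAreaRect(Q), np.percentile(Q,[2,98],0).mean(0))
delta(394,322,120)
E
```

```text
top red ((396.5527648925781, 328.4958190917969), (100.50816345214844, 133.10313415527344), 2.619677782058716) [397.09055695 322.08639648]
top yel ((537.7606201171875, 295.1641540527344), (105.38136291503906, 121.36306762695312), 5.6608991622924805) [535.72345276 294.12814636]
scene red ((395.9842529296875, 320.9552001953125), (107.52230834960938, 121.41071319580078), 2.6171133518218994) [396.73420105 320.07204895]
scene yel ((526.3253173828125, 292.54998779296875), (120.02542114257812, 120.9276123046875), 5.0284199714660645) [535.14417542 292.33694031]
t 12.9 pos [546.46 -39.24  64.35] yaw 61.31 shift30 [10.234  8.125 -1.877] gap 27.82868846550065 F [-0.3  0.9  6.5]
```

send_rows:
  rows: "-1 0 0 -0.3 0;-1 0 0 -0.8 0;-1 0 0 -1 0;-1 0 0 -1 0;-1 0 0 -1 0;-1 0 0 0 0"

```text
time_s: 13.5
tool_pos: [548.3, -39.7, 190.6]
ee_rot: [0.005, 0.248, 0.969, -0.0]
ft_force: [1.0, -0.5, -2.1]
finger_gap: 27.9
finger_force: 59.2
```

send_rows:
  rows: "-1 0.5 0.4 0 0;-1 0.95 0.76 0 0;-1 0.95 0.76 0 0;-1 0.95 0.76 0 0;-1 0.95 0.76 0 0;-1 0.95 0.76 0 0;-1 0.95 0.76 0 0;-1 0.95 0.76 0 0;-1 0.95 0.76 0 0;-1 0.95 0.76 0 0;-1 0.8 0.64 0 0;-1 0.32 0.25 0.3 0;-1 0 0 0.9 0;-1 0 0 0.9 0;-1 0 0 0.9 0;-1 0 0 0.6 0;-1 0 0 0 0;-1 0 0 0 0"

```text
time_s: 15.3
tool_pos: [394.0, 320.8, 77.2]
ee_rot: [-0.001, 0.248, 0.969, -0.001]
ft_force: [0.1, -0.5, -0.2]
finger_gap: 27.7
finger_force: 59.2
```

```bash
python3 - <<'E'
from h import *
delta(396.5,321,11)
E
```

```text
t 15.3 pos [393.96 320.77  77.19] yaw 61.3 shift30 [-0.074  0.053  2.206] gap 27.749069524935543 F [ 0.1 -0.5 -0.2]
```

send_rows:
  rows: "-1 -0.07 0.05 0.5 0;-1 0 0 0.7 0;-1 0 0 0.6 0;-1 0 0 0.3 0;-1 0 0 0.08 0;-1 0 0 0 0"

```text
time_s: 15.9
tool_pos: [397.9, 321.8, 13.1]
ee_rot: [0.0, 0.248, 0.969, 0.0]
ft_force: [0.5, 1.5, 0.0]
finger_gap: 27.4
finger_force: 59.2
```

send_rows:
  rows: "-1 0 0 0.08 0;-1 0 0 0.06 0;-1 0 0 0 0;0 0 0 0 0;0 0 0 0 0;0 0 0 0 0;0 0 0 -0.3 0;0.2 0 0 -0.8 0;0.4 0 0 -1 0;0.4 0 0 -1 0;0.4 0 0 -1 0;0.4 0 0 -1 0;0.4 0 0 -0.5 0;0.4 0 0 0 0"

```text
time_s: 17.3
tool_pos: [398.9, 322.5, 179.3]
ee_rot: [0.002, 0.248, 0.969, 0.002]
ft_force: [0.5, 0.3, -0.4]
finger_gap: 59.7
finger_force: 0.0
```

```bash
python3 - <<'E'
from h import *
delta(580,-301,190)
c,p,d=snap("wrist","w4"); cv2.imwrite("pics/w4b.png",np.hstack([cv2.resize(p[:,:,::-1],(400,300)),cv2.resize(cv2.imread("pics/w3.png"),(400,300))]))
_,p,d=load("w0")
E
```

```text
t 17.3 pos [398.94 322.46 179.33] yaw 61.32 shift30 [-15.271 -15.333  -0.381] gap 59.69890794874999 F [ 0.5  0.3 -0.4]
```

View pics/w4b.png

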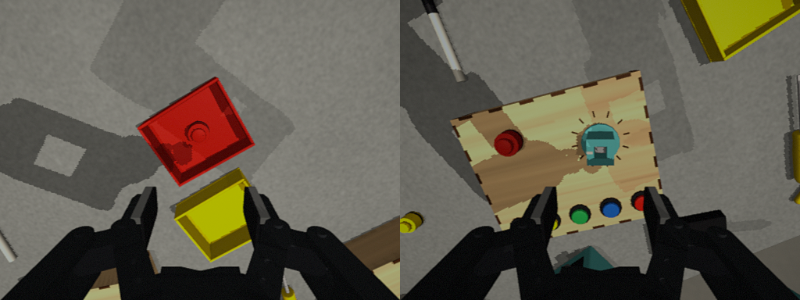

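The left panel shows the red button upright in the red tray at (197,130). The right panel shows the knob seated at (600,145). On to the yellow button.

send_rows:
  rows: "0.4 -0.5 -0.5 0 0;0.4 -0.9 -0.9 0 0;0.4 -0.95 -0.95 0 0;0.4 -0.95 -0.95 0 0;0.4 -0.95 -0.95 0 0;0.4 -0.95 -0.95 0 0;0.4 -0.95 -0.95 0 0;0.4 -0.95 -0.95 0 0;0.4 -0.95 -0.95 0 0;0.4 -0.95 -0.95 0 0;0.4 -0.95 -0.95 0 0;0.4 -0.95 -0.95 0 0;0.4 -0.95 -0.95 0 0;0.4 -0.95 -0.95 0 0;0.4 -0.95 -0.95 0 0;0.4 -0.9 -0.9 0 0;0.4 -0.5 -0.5 0 0;0.4 -0.15 -0.15 0 0;0.4 0 0 0 0;0.4 0 0 0 0"

```text
time_s: 19.35
tool_pos: [578.9, -299.5, 175.3]
ee_rot: [-0.001, 0.247, 0.969, 0.001]
ft_force: [-0.5, 0.7, -0.0]
finger_gap: 59.5
finger_force: 0.0
```

```bash
python3 - <<'E'
from h import *
c,p,d=snap("wrist","w5"); s=r.get_state()
P=cloud(c,d)
for ce,sz,m in blobs(p,(25,130,60),(33,255,255),100):
    x=ray(c,ce,20)[0]; print(ce,sz[2:],x, np.percentile(P[m][:,2],[5,50,95]))
print("top",ray(cam("top"),[342,176.4],22),"scene",ray(cam("scene"),[185.5,181.6],20))
delta(580,-301,14)
E
```

```text
[253.9 179.3] [ 28  29 603] [ 583.62770444 -302.92757048   20.        ] [13.6823868  20.08346758 28.04011813]
top [[ 584.59625841 -301.13038633   22.        ]] scene [[ 587.38620394 -304.12485136   20.        ]]
t 19.4 pos [ 579.07 -299.37  175.73] yaw 61.37 shift30 [-0.068 -0.037  5.391] gap 59.822527021119036 F [ 1.  -0.3  0.4]
```

send_rows:
  rows: "0.4 -0.2 -0.03 0.4 0;0.4 0 0 0.8 0;0.4 0 0 0.9 0;0.4 0 0 0.9 0;0.4 0 0 0.9 0;0.4 0 0 0.8 0;0.4 0 0 0.5 0;0.4 0 0 0.3 0;0.4 0 0 0.12 0;0.4 0 0 0 0;-1 0 0 0 0;-1 0 0 0 0;-1 0 0 0 0;-1 0 0 0 0;-1 0 0 0 0"

```text
time_s: 20.9
tool_pos: [585.5, -305.7, 9.4]
ee_rot: [0.001, 0.248, 0.969, -0.001]
ft_force: [-0.2, -0.1, 6.7]
finger_gap: 27.2
finger_force: 59.1
```

send_rows:
  rows: "-1 0 0 -0.3 0;-1 0 0 -0.8 0;-1 0 0 -1 0;-1 0 0 -1 0;-1 0 0 -1 0;-1 0 0 -1 0;-1 0 0 -1 0;-1 0.32 0.48 0 0;-1 0.6 0.9 0 0;-1 0.64 0.97 0 0;-1 0.64 0.97 0 0;-1 0.64 0.97 0 0;-1 0.64 0.97 0 0;-1 0.64 0.97 0 0;-1 0.64 0.97 0 0;-1 0.64 0.97 0 0;-1 0.64 0.97 0 0;-1 0.64 0.97 0 0;-1 0.64 0.97 0 0;-1 0 0 0 0"

```text
time_s: 22.9
tool_pos: [549.0, 96.4, 189.9]
ee_rot: [-0.002, 0.245, 0.969, 0.0]
ft_force: [0.5, -0.2, -0.9]
finger_gap: 26.8
finger_force: 59.2
```

```bash
python3 - <<'E'
from h import *
delta(535.5,293,190)
E
```

```text
t 22.9 pos [548.97  96.44 189.86] yaw 61.59 shift30 [3.512 5.55  0.007] gap 26.8404067379709 F [ 0.5 -0.2 -0.9]
```

send_rows:
  rows: "-1 0.3 0.45 0 0;-1 0.6 0.95 0 0;-1 0.6 0.95 0 0;-1 0.6 0.95 0 0;-1 0.6 0.95 0 0;-1 0.5 0.8 0 0;-1 0.31 0.5 0 0;-1 0 0 0.3 0;-1 0 0 0.8 0;-1 0 0 0.9 0;-1 0 0 0.9 0;-1 0 0 0.8 0;-1 0 0 0 0;-1 0 0 0 0"

```text
time_s: 24.3
tool_pos: [539.1, 287.3, 79.3]
ee_rot: [-0.001, 0.248, 0.969, -0.001]
ft_force: [-0.1, 0.3, -0.8]
finger_gap: 27.5
finger_force: 59.2
```

```bash
python3 - <<'E'
from h import *
delta(535.5,293,15)
E
```

```text
t 24.3 pos [539.13 287.35  79.32] yaw 61.23 shift30 [0.195 0.11  2.144] gap 27.503023285478676 F [-0.1  0.3 -0.8]
```

send_rows:
  rows: "-1 0.19 0.11 0.4 0;-1 0 0 0.7 0;-1 0 0 0.6 0;-1 0 0 0.3 0;-1 0 0 0.12 0;-1 0 0 0.05 0;-1 0 0 0 0;0 0 0 0 0;0 0 0 0 0;0 0 0 0 0;0 0 0 -0.3 0;0.2 0 0 -0.8 0;0.4 0 0 -1 0;0.4 0 0 -1 0;0.4 0 0 -1 0;0.4 0 0 -1 0;0.4 0 0 -0.5 0;0.4 0 0 0 0"

```text
time_s: 26.1
tool_pos: [537.5, 294.9, 186.3]
ee_rot: [0.003, 0.248, 0.969, 0.002]
ft_force: [0.3, 0.6, 0.1]
finger_gap: 59.9
finger_force: 0.0
```

```bash
python3 - <<'E'
from h import *
c,p,d=snap("scene","s9"); c2,p2,d2=snap("wrist","w9")
a=cv2.resize(p[100:292,160:480,::-1],(800,480),interpolation=cv2.INTER_CUBIC); a[:150,:200]=cv2.resize(p2[:,:,::-1],(200,150)); cv2.imwrite("pics/fin.png",a)
delta(0,0,0)
E
```

```text
t 26.2 pos [535.52 294.14 182.97] yaw 61.31 shift30 [ 10.952 -17.173   6.093] gap 59.61160837152474 F [ 0.4 -0.3 -0.6]
```

View pics/fin.png

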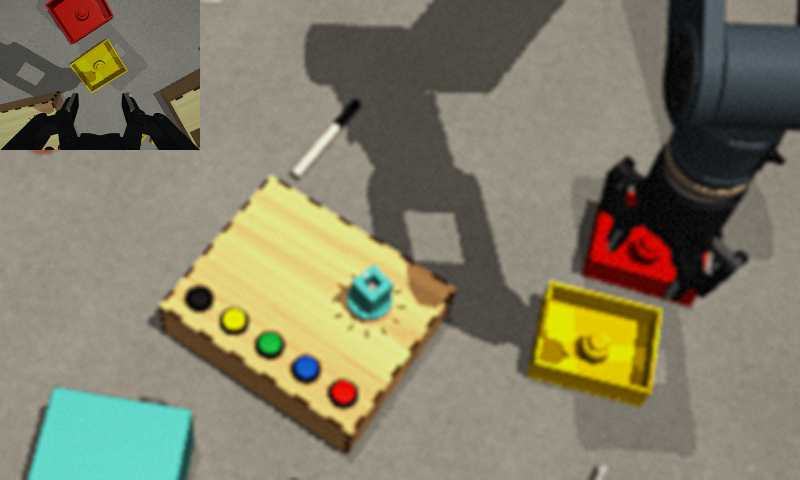

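The final view shows the knob seated at (370,293), the yellow button upright in the yellow tray at (595,347), and the red button in the red tray at (645,248). The gripper is clear of everything.

```bash
python3 -c "
from workcell import r
print(r.close_job())"
```

```text
the job is handed in; nothing more can be done
None
```

The knob is fully home on its boss, the red and yellow buttons are in the trays of their own colours, and I handed the job in at about 26 s of the 72 s allowed; no verdict came back.

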